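# Clip the round ruler into the desk drawer and shut it

### The job

Put the long round ruler away: take it from its pen rest and push it straight down past the sprung jaw of the clip in the open drawer, until it sits fully home in both forks, about centred, with the jaw closed over it. Then slide the drawer fully shut, without slamming it. Leave the short roller and everything else on the desk where it is.

Things in the scene. Friction and masses are not known exactly. Their poses are not given: they have to be found in the camera images.
- ruler_center (a point): The round ruler to put away: a plain wooden rod with aluminium ends, 150 mm long, 20 mm diameter, about 70 g. This point is its centre; x runs along the rod, same either way round. It starts lying level in one of two like pen rests, left or right of the drawer, axis 45 mm above the desk, its middle free to grasp from above.
- rest_a_top (a point): The aluminium pen rest under the ruler: this point is on the axis of the rod lying in it, 45 mm above the desk, half-way along; x along the rod. The rod lies in two V saddles 8 mm wide, 38 mm either side of the middle; the base below is 110 x 50 x 8 mm. Fixed.
- rest_b_top (a point): The like pen rest under the short roller: same point, axes and sizes.
- roller_center (a point): The short roller, of the same wood and thickness (20 mm) but only 100 mm long, lying in the other pen rest. The point is its centre, x along it. To be left alone.
- clip_seat (a point): Centre of the rod when seated in the clip; moves with the drawer. 54 mm above the desk, 106 mm behind the outer face of the drawer front, half-way across. x: along the seated rod, also the way the drawer slides shut (away from the robot); y left, z up. Push the rod straight down: it first touches the jaw with its centre about 25 mm above here and takes some 5 to 12 N; then the jaw snaps back over it.
- clip_foot (a point): Centre of the clip's steel baseplate, 40 mm below clip_seat, same axes. Two forks, 14 mm wide, 45 mm either side along x: a fixed tine on the -y side (to 29 mm above the seat, flared out), a low tine on +y, 23 mm between them. 76 mm are free for fingers between the forks; there the jaw's 6 mm hinge bar runs along x 30 mm below the seat.
- jaw_nose (a point): Middle between the two noses of the sprung jaw (one nose at each fork, none in the middle), moving with the jaw. Closed, it is 13 mm above clip_seat and 7 mm to its +y side; the jaw's flared lead-in tops reach 30 mm above clip_seat.
- jaw (a joint): Turn of the sprung jaw about its hinge, rad: 0 closed (over the rod, or empty), up to 0.6 pushed aside; the rod needs about 0.15 to pass. The spring shuts it by itself.
- drawer (a joint): How far the drawer is pulled out, m: 0 fully shut, 0.21 the stop. It starts 0.185 to 0.20 out. It slides with about 1.5 N of friction and stays where it is left. Inside it is 190 mm wide and 209 mm long; its floor is 12 mm, its side walls end 57 mm above the desk; oddments up to 12 mm high lie along its sides, fixed.
- drawer_front (a point): Centre of the outer face of the drawer front, a wooden panel 230 mm wide, 80 mm high (5 to 85 mm above the desk), 16 mm thick; the dark pull is flush, so the face is flat. This point is 45 mm above the desk and moves with the drawer. x is the way to push it shut; shut, it has moved along x by the drawer's joint value. The low unit behind it is 97 mm high.
- mug: Bystander: white mug, 80 mm across, 90 mm tall; origin at the centre of its underside. To be left alone.
- hourglass: Bystander: sand timer, 56 mm across, 120 mm tall; origin at the centre of its underside. To be left alone.
- tape: Bystander: grey roll of tape lying flat, 90 mm across, 24 mm tall; origin at the centre of its underside. To be left alone.
- magnifier_case: Bystander: flat black case, 60 x 100 x 22 mm; origin at the centre of its underside. To be left alone.
There are look-alikes about, which are no part of the job. Leave any black or green look-alike of the part that bears ruler_center alone.

How it is judged:
By the outcome, as a careful person would: the job done as asked, in the order asked, and still so for the second after the job is handed in, with the robot touching nothing.
It also fails if it takes over 54 s, if anything falls off the work surface, if the arm or the gripper's body presses on something with over 40 N, if the wrist force passes 120 N, or if a joint passes its speed limit or range.

### The arm

A 6-joint arm with a two-finger parallel gripper is mounted at the origin on the work surface. World frame = base frame: x ahead of the robot, y to its left, z up, the work surface at z = 0. Lengths are in m, angles in rad, forces in N, time in s.
With the tool pointing down it reaches from about 0.4 to 0.825 m from the base axis. Payload 7 kg.
Tool frame: the origin (TCP) lies on the centre line of the jaws, within the pads' length; the fingertips stand 22 mm ahead of it and the grasp point (between the pads) lies 3 mm ahead of it; z points along the fingers, y is the line along which they close (so a half turn about z gives the same grasp; the last joint's range is limited). The gripper opens to 88 mm and grips with 3 to 60 N. Pads are 19 mm wide; open, the fingers measure 130 mm over their backs; the gripper's body (78 mm by 193 mm) begins 47 mm behind the grasp point.
Start: joints at [1.59, 0.359, 0.012, 0, -1.224, -0.288], TCP at [0.179, 0.651, 0.249] pointing down, gripper open.
Joint ranges: [-3.07, 3.07], [-1.43, 2.12], [-1.02, 1.25], [-3.03, 1.67], [-3.05, -0], [-3.03, 3.03]. Speed limits (rad/s): [2.39, 2.39, 3.01, 3.14, 3.14, 3.14].

### API

Orientations are given as [roll, pitch, yaw] about the fixed x, y, z axes, in that order (R = Rz(yaw) Ry(pitch) Rx(roll)).
In Python, from station import monitor, viewer, order gives the robot as it stands. The module is installed in compiled form; this text tells all that it offers.
- The arm moves only by the tool servo_tool, never from a script. Its argument "targets" is a list of rows, each an object with "angular": the turn, a rotation vector about the tool's x, y, z in degrees, a list of three; "xyz": the shift along the tool's x, y, z in cm, a list of three; "claw": the finger opening in cm, from 0 to 8.76. A call has 1 to 20 rows; each row shifts and turns the commanded pose from where the row before left it, along the tool's axes as they then stand; what a row does not reach is not made up. A row lasts 1/10 s, in which the tool goes at most 50 mm and 8.59 degrees, less where a joint would pass 70% of its speed; a pose out of reach is approached as far as the arm can. A call is refused whole if a number of a shift passes 5 or a number of a turn 8.59, either way. A call with a gripper value outside its range is refused whole. The fingers move at their own pace and stop on an object; "force" is the grip in N (left out, the last holds). Time passes only in rows, so rows that do not move let the fingers close. It gives the time, the measured TCP pose, the force, the opening and the grip force at its end, in the units of the state.
- monitor.get_state(): the state, without advancing time (a new reading comes with each control period).
- viewer.grab_frame(name): name is "scene" or "top" or "wrist"; returns a dict with "color" (480x640x3 uint8, blue, green, red), "fovy" (degrees; the focal length in pixels is half the picture's height over the tangent of half this angle, whatever the lens; pixels are square), "cx", "cy" (the principal point, pixels), "R" (3x3) and "t" (3): a world point X has camera coordinates R X + t. Camera axes: x right, y down, z forward; pixel columns grow to the right and rows downward; lengths in m; the calibration is good to about 2 mm. A picture is of the moment at which its call begins. There is no depth.
- order.job_done(): hands the job in; it is judged then, once.
The state is a dict: "t": time; "q": joint angles; "qd": joint speeds; "joint_efforts": joint torques, N m; "eef_pos": TCP position; "ee_rot": TCP orientation; "force": force on the tool from outside, world axes, zero at the start; "moment": the same for the moment, N m; "width": finger opening in m; "gripper_force": force on a finger pad.
Only numpy, scipy, OpenCV 4.12 (cv2) and the standard library are available. Lean on these libraries where they do the work, as an engineer would, in place of code of your own. Each camera call takes 0.05 s, during which the arm holds its last target. There are 200 camera calls.

## Working session

There is one attempt and no reset: what is moved stays moved. The work goes in short steps, Python scripts to look and compute and a tool call to move; the robot and the scene stay as the last step left them, time stands still between calls to the robot, and variables do not carry over. Pictures are saved under pics/ and viewed, at most 10 in all, crops included, and the job is handed in when it is done.

Besides the shell and the picture viewer there is one more tool, called after "Request:" in YAML: its name, and indented under it one key for each argument. servo_tool: Moves the arm, as the interface text tells. Its arguments: {"type":"object","properties":{"targets":{"type":"array"},"force":{"type":"number"}},"required":["targets"]}

```bash
mkdir -p pics
cat > h.py <<'E'
import numpy as np, cv2, pickle
from station import monitor, viewer, order
def grab(n,tag):
    f=viewer.grab_frame(n); cv2.imwrite(f'pics/{tag}.png',f['color']); pickle.dump(f,open(f'pics/{tag}.pkl','wb')); return f
def load(tag): return pickle.load(open(f'pics/{tag}.pkl','rb'))
def ray(f,u,v):
    F=240/np.tan(np.radians(f['fovy'])/2); R=np.array(f['R']);t=np.array(f['t'])
    return -R.T@t, R.T@np.array([(u-f['cx'])/F,(v-f['cy'])/F,1])
def onz(f,u,v,z):
    c,d=ray(f,u,v); return c+d*(z-c[2])/d[2]
def proj(f,X):
    F=240/np.tan(np.radians(f['fovy'])/2); p=np.array(f['R'])@np.array(X)+f['t']; return F*p[0]/p[2]+f['cx'],F*p[1]/p[2]+f['cy']
E
python3 - <<'E'
from h import *
a=grab('top','top0'); b=grab('scene','scene0')
for f in(a,b): print(ray(f,320,240),f['fovy'])
print(monitor.get_state())
E
```

```text
(array([0.24084615, 0.09629694, 1.28665525]), array([ 0.20355607, -0.01477527, -0.97895384])) 54.915049834183634
(array([0.95898806, 0.61850631, 1.29110544]), array([-0.34962207, -0.35779049, -0.86611894])) 53.250737018603154
{'t': 0.1, 'q': array([ 1.59009682e+00,  3.59334695e-01,  1.11576807e-02, -3.10063006e-04,
       -1.22410353e+00, -2.88090431e-01]), 'qd': array([ 0.00010265, -0.00251721,  0.00217246,  0.00154928,  0.00022108,
       -0.00011074]), 'joint_efforts': array([-5.29978624e-04, -5.84164023e+01,  2.93749970e+01,  7.01545313e+00,
        1.01309278e-02, -5.15830527e-05]), 'eef_pos': array([0.17917792, 0.65036621, 0.24770664]), 'ee_rot': array([ 3.14008677e+00, -1.42257629e-04, -2.68895399e-01]), 'force': array([ 0.08467583, -1.05484527, -0.99275381]), 'moment': array([-0.00148162, -0.00907156,  0.0164571 ]), 'gripper_force': 0.0, 'width': 0.08762083231361106}
```

View pics/top0.png

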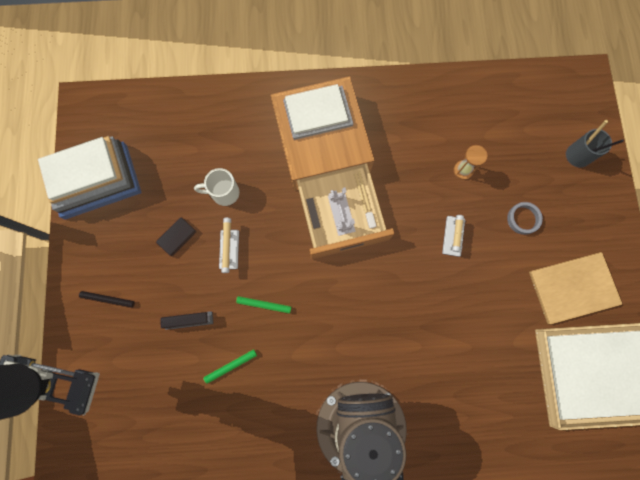

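View pics/scene0.png

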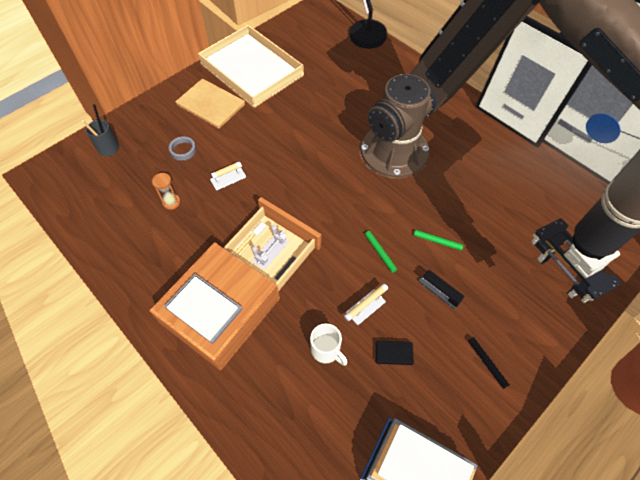

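Top view: wooden rods lie in rests at (227,245), about 52 px long, and (458,233), about 35 px. The left one is the long ruler and the right one is the roller. Green and black rods at (264,304), (230,367), (107,298) and (186,320) are look-alikes. The drawer front runs (312,250)–(392,234). I'll confirm with an enlarged crop.

Run:
```python
from h import *
a=load('top0')['color'];b=load('scene0')['color']
def cr(im,u,v,w,h,s): return cv2.resize(im[v:v+h,u:u+w],None,fx=s,fy=s,interpolation=cv2.INTER_CUBIC)
# each tile 400x300
t=[cr(a,190,210,80,60,5),cr(a,290,160,112,84+0,400/112)[:300],cr(b,330,275,80,60,5),cr(b,225,195,100,75,4)]
t=[cv2.resize(x,(400,300)) for x in t]
cv2.imwrite('pics/crop0.png',np.vstack([np.hstack(t[:2]),np.hstack(t[2:])]))
f=load('top0'); g=load('scene0')
for n,im,fr,boxes in(('top',a,f,[(205,210,45,70),(440,205,40,60)]),('scene',b,g,[(335,275,60,55),(205,155,45,40)])):
    for (u,v,w,h) in boxes:
        c=im[v:v+h,u:u+w]; H=cv2.cvtColor(c,cv2.COLOR_BGR2HSV)
        m=((H[...,0]>12)&(H[...,0]<28)&(H[...,1]>60)&(H[...,2]>140)).astype(np.uint8)
        k,L,S,C=cv2.connectedComponentsWithStats(m); i=1+np.argmax(S[1:,4])
        r=cv2.minAreaRect(np.argwhere(L==i)[:,::-1].astype(np.float32)+[u,v] if 0 else (np.argwhere(L==i)[:,::-1]+[u,v]).astype(np.float32))
        p=cv2.boxPoints(r); e=sorted(range(4),key=lambda j:0)
        d=[np.linalg.norm(p[j]-p[(j+1)%4]) for j in range(2)]
        s=0 if d[0]<d[1] else 1
        E1=(p[s]+p[(s+1)%4])/2;E2=(p[(s+2)%4]+p[(s+3)%4])/2
        A,B=onz(fr,*E1,.045),onz(fr,*E2,.045)
        print(n,S[i,4],E1,E2,A,B,'len',np.linalg.norm(A-B),'mid',(A+B)/2,'yaw',np.degrees(np.arctan2(*(A-B)[1::-1])))
# drawer front top edge
for nm,fr,pts in(('top',f,[(312,250),(392,234)]),('scene',g,[(262,200),(320,238)])):
    for p in pts: print(nm,p,onz(fr,*p,.085))
```

```text
top 301 [226. 222.] [226. 267.] [0.56485524 0.33434559 0.045     ] [0.43906067 0.33647511 0.045     ] len 0.1258125923298217 mid [0.50195796 0.33541035 0.045     ] yaw -0.969842816883479
top 189 [458.8443  219.71312] [456.47546 245.7705 ] [ 0.53415775 -0.31007295  0.045     ] [ 0.46131796 -0.29479483  0.045     ] len 0.07442483368021094 mid [ 0.49773785 -0.30243389  0.045     ] yaw -11.846041195895564
scene 299 [382.80487 288.2561 ] [350.  314.5] [0.43550802 0.34068306 0.045     ] [0.55952826 0.33243754 0.045     ] len 0.12429404203568666 mid [0.49751814 0.3365603  0.045     ] yaw 176.1962718794622
scene 61 [236.98962 166.97484] [216.7204 175.321 ] [ 0.46313271 -0.2855588   0.045     ] [ 0.53282946 -0.30419348  0.045     ] len 0.07214491196500954 mid [ 0.49798108 -0.29487614  0.045     ] yaw 165.03107401223875
top (312, 250) [0.46495149 0.10086724 0.085     ]
top (392, 234) [ 0.49593834 -0.11437269  0.085     ]
scene (262, 200) [ 0.50360925 -0.10380124  0.085     ]
scene (320, 238) [0.46748083 0.11539289 0.085     ]
```

View pics/crop0.png

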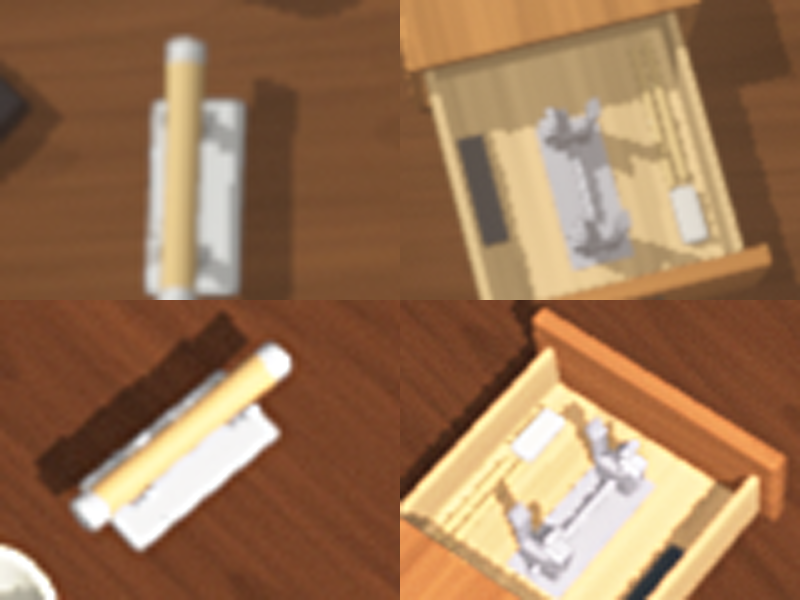

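The crop confirms it: the left rest holds the long wooden rod with aluminium ends, and the jaw side of the empty clip faces the camera. Both views put the ruler centre at about (0.500, 0.336), yaw about -2.4°. I'll move above it and refine with the wrist camera.

Request:
servo_tool:
  targets:
    - {"xyz": [3, 1.65, 0], "angular": [0, 0, 0], "claw": 8}
    - {"xyz": [3, 1.65, 0], "angular": [0, 0, 0], "claw": 8}
    - {"xyz": [3, 1.65, 0], "angular": [0, 0, 0], "claw": 8}
    - {"xyz": [3, 1.65, 0], "angular": [0, 0, 0], "claw": 8}
    - {"xyz": [3, 1.65, 0], "angular": [0, 0, 0], "claw": 8}
    - {"xyz": [3, 1.65, 0], "angular": [0, 0, 0], "claw": 8}
    - {"xyz": [3, 1.65, 0], "angular": [0, 0, 0], "claw": 8}
    - {"xyz": [3, 1.65, 0], "angular": [0, 0, 0], "claw": 8}
    - {"xyz": [3, 1.65, 0], "angular": [0, 0, 0], "claw": 8}
    - {"xyz": [3, 1.65, 0], "angular": [0, 0, 0], "claw": 8}
    - {"xyz": [3, 1.65, 0], "angular": [0, 0, 0], "claw": 8}
    - {"xyz": [3, 1.65, 0], "angular": [0, 0, 0], "claw": 8}
    - {"xyz": [3, 1.65, 0], "angular": [0, 0, 0], "claw": 8}
    - {"xyz": [0, 0, 0], "angular": [0, 0, -6.5], "claw": 8}
    - {"xyz": [0, 0, 0], "angular": [0, 0, -6.5], "claw": 8}
    - {"xyz": [0, 0, 0], "angular": [0, 0, 0], "claw": 8}
    - {"xyz": [0, 0, 0], "angular": [0, 0, 0], "claw": 8}
  force: 40

```text
t: 1.8
eef_pos: [0.4982, 0.3403, 0.2483]
ee_rot: [3.141, 0.0, -0.045]
force: [-1.1, -0.2, -0.0]
width: 0.0801
gripper_force: 0.0
```

Run:
```python
from h import *
f=grab('wrist','w1'); print(ray(f,f['cx'],f['cy']),f['fovy'],f['R'])
s=monitor.get_state(); print(s['eef_pos'],s['ee_rot'],s['q'])
```

```text
(array([0.57526599, 0.33736596, 0.3846246 ]), array([-0.28532436,  0.01215668, -0.95835391])) 61.91959997854676 [[-4.49514564e-02 -9.98988919e-01  7.10970535e-04]
 [-9.57376298e-01  4.32822614e-02  2.85582334e-01]
 [-2.85324360e-01  1.21566755e-02 -9.58353914e-01]]
[0.49810159 0.34042682 0.24836071] [ 3.14128761e+00  2.81638430e-04 -4.46769257e-02] [ 9.23015844e-01  2.42206049e-01 -1.52864014e-01 -6.38396789e-05
 -1.17613723e+00  6.03128158e-01]
```

View pics/w1.png

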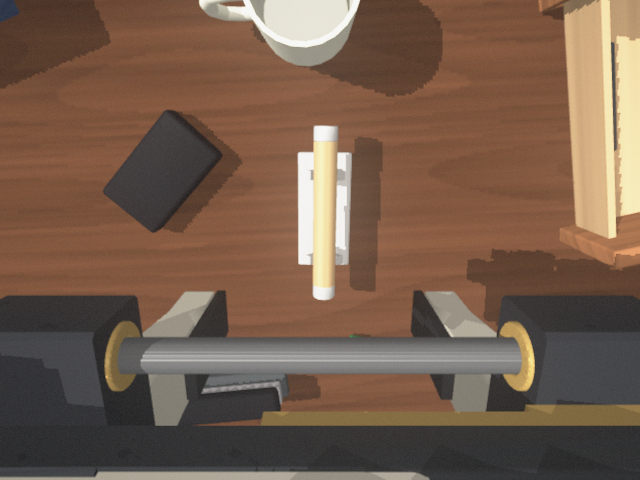

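Wrist view: the rod runs from (326,126) to (324,299) and is 24 px wide. The mug is at (305,20) and the case at (163,170). The drawer is at the right edge.

Run:
```python
from h import *
f=load('w1'); im=f['color'];H=cv2.cvtColor(im,cv2.COLOR_BGR2HSV)
m=((H[...,0]>12)&(H[...,0]<30)&(H[...,1]>40)&(H[...,2]>150)).astype(np.uint8); m[:, :290]=0;m[:,360:]=0;m[:120]=0;m[305:]=0
p=np.argwhere(m)[:,::-1].astype(np.float32)
rows=[(p[p[:,1]==v][:,0].mean(),v) for v in range(150,280,10)]
A=np.array([onz(f,u,v,.045) for u,v in rows]); 
k=np.polyfit(A[:,0],A[:,1],1);print('yaw',np.degrees(np.arctan(k[0])),k, 'wood rows',p[:,1].min(),p[:,1].max())
a=onz(f,325.5,126,.05);b=onz(f,323.5,299,.045)
print(a,b,a-b,(a+b)/2)
M=(a[0]+b[0])/2
for v in(p[:,1].min(),p[:,1].max()): print(onz(f,325,v,.052))
print('at',M,np.polyval(k,M))
```

```text
yaw -3.1388026116709007 [-0.05483731  0.36355278] wood rows 141.0 298.0
[0.57418106 0.33206906 0.05      ] [0.42113026 0.34002858 0.045     ] [ 0.15305081 -0.00795952  0.005     ] [0.49765566 0.33604882 0.0475    ]
[0.56262426 0.33297161 0.052     ]
[0.42522823 0.33857816 0.052     ]
at 0.4976556589867598 0.3362626873513606
```

Request:
servo_tool:
  targets:
    - {"xyz": [0, 0.42, 1], "angular": [0, 0, 0.4], "claw": 8}
    - {"xyz": [0, 0, 3], "angular": [0, 0, 0], "claw": 7}
    - {"xyz": [0, 0, 4], "angular": [0, 0, 0], "claw": 6}
    - {"xyz": [0, 0, 4], "angular": [0, 0, 0], "claw": 6}
    - {"xyz": [0, 0, 3], "angular": [0, 0, 0], "claw": 6}
    - {"xyz": [0, 0, 2], "angular": [0, 0, 0], "claw": 6}
    - {"xyz": [0, 0, 2], "angular": [0, 0, 0], "claw": 6}
    - {"xyz": [0, 0, 1], "angular": [0, 0, 0], "claw": 6}
    - {"xyz": [0, 0, 0], "angular": [0, 0, 0], "claw": 6}
    - {"xyz": [0, 0, 0], "angular": [0, 0, 0], "claw": 6}

```text
t: 2.85
eef_pos: [0.4983, 0.3364, 0.049]
ee_rot: [-3.141, -0.0, -0.049]
force: [-0.2, -0.1, 1.8]
width: 0.0599
gripper_force: 0.0
```

Request:
servo_tool:
  targets:
    - {"xyz": [0, 0, 0], "angular": [0, 0, 0], "claw": 3}
    - {"xyz": [0, 0, 0], "angular": [0, 0, 0], "claw": 1.5}
    - {"xyz": [0, 0, 0], "angular": [0, 0, 0], "claw": 1.5}
    - {"xyz": [0, 0, 0], "angular": [0, 0, 0], "claw": 1.5}
    - {"xyz": [0, 0, 0], "angular": [0, 0, 0], "claw": 1.5}
    - {"xyz": [0, 0, 0], "angular": [0, 0, 0], "claw": 1.5}
    - {"xyz": [0, 0, 0], "angular": [0, 0, 0], "claw": 1.5}
    - {"xyz": [0, 0, 0], "angular": [0, 0, 0], "claw": 1.5}
    - {"xyz": [0, 0, 0], "angular": [0, 0, 0], "claw": 1.5}
  force: 45

```text
t: 3.75
eef_pos: [0.4981, 0.3358, 0.0486]
ee_rot: [3.141, 0.0, -0.049]
force: [0.3, -2.8, 3.7]
width: 0.0188
gripper_force: 45.0
```

Request:
servo_tool:
  targets:
    - {"xyz": [0, 0, -1], "angular": [0, 0, 0], "claw": 1.5}
    - {"xyz": [0, 0, -2], "angular": [0, 0, 0], "claw": 1.5}
    - {"xyz": [0, 0, -3], "angular": [0, 0, 0], "claw": 1.5}
    - {"xyz": [0, 0, -4], "angular": [0, 0, 0], "claw": 1.5}
    - {"xyz": [0, 0, -4], "angular": [0, 0, 0], "claw": 1.5}
    - {"xyz": [0, 0, -4], "angular": [0, 0, -3.5], "claw": 1.5}
    - {"xyz": [0, 0, -2], "angular": [0, 0, -4], "claw": 1.5}
    - {"xyz": [0, 0, 0], "angular": [0, 0, -4], "claw": 1.5}
    - {"xyz": [-0.4, 2.9, 0], "angular": [0, 0, 0], "claw": 1.5}
    - {"xyz": [-0.4, 2.9, 0], "angular": [0, 0, 0], "claw": 1.5}
    - {"xyz": [-0.4, 2.9, 0], "angular": [0, 0, 0], "claw": 1.5}
    - {"xyz": [-0.4, 2.9, 0], "angular": [0, 0, 0], "claw": 1.5}
    - {"xyz": [-0.4, 2.9, 0], "angular": [0, 0, 0], "claw": 1.5}
    - {"xyz": [-0.4, 2.9, 0], "angular": [0, 0, 0], "claw": 1.5}
    - {"xyz": [-0.4, 2.9, 0], "angular": [0, 0, 0], "claw": 1.5}
    - {"xyz": [-0.4, 2.9, 0], "angular": [0, 0, 0], "claw": 1.5}
    - {"xyz": [0, 0, 0], "angular": [0, 0, 0], "claw": 1.5}
    - {"xyz": [0, 0, 0], "angular": [0, 0, 0], "claw": 1.5}
    - {"xyz": [0, 0, 0], "angular": [0, 0, 0], "claw": 1.5}

```text
t: 5.65
eef_pos: [0.5017, 0.1026, 0.2489]
ee_rot: [-3.141, -0.001, 0.152]
force: [0.6, -0.1, -1.1]
width: 0.0187
gripper_force: 45.0
```

Run:
```python
from h import *
f=grab('wrist','w2'); print(ray(f,f['cx'],f['cy']))
s=monitor.get_state(); print(s['t'],s['eef_pos'],s['ee_rot'],s['q'],s['width'])
```

```text
(array([0.57791372, 0.11471407, 0.38532612]), array([-0.28135286, -0.04295315, -0.95864258]))
5.7 [0.50169509 0.10275414 0.24875847] [-3.14127444e+00 -3.78618091e-04  1.52494678e-01] [ 5.85811520e-01  8.86748919e-02 -3.41208005e-01 -1.42858007e-04
 -1.14043619e+00  1.13753911e+00] 0.018964552290868127
```

View pics/w2.png

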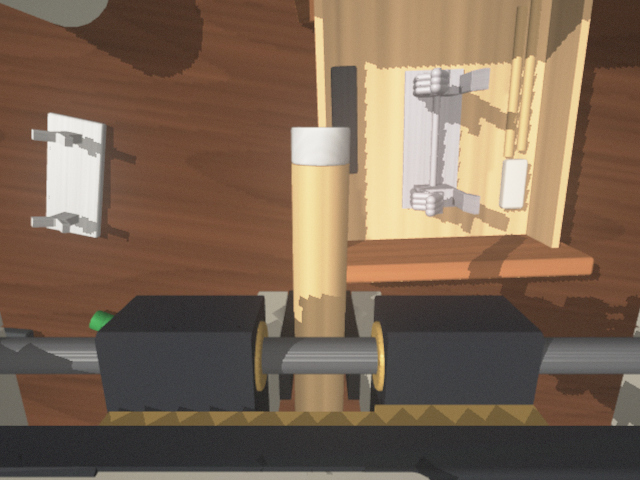

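Wrist view: the empty clip's baseplate spans (404–462, 68–212), with the jaw side on the left. The top of the drawer front is the strip from (347,270) to (592,266). The drawer walls are at left x≈320 and right x≈570. I'll enlarge this to pick edges.

Run:
```python
from h import *
f=load('w2')
cv2.imwrite('pics/c2.png',cv2.resize(f['color'][55:285,340:604],(792,690),interpolation=cv2.INTER_CUBIC)[:600] if 0 else cv2.resize(f['color'][60:285,340:604],None,fx=2.66,fy=2.66,interpolation=cv2.INTER_CUBIC))
```

```text
(no output)
```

View pics/c2.png

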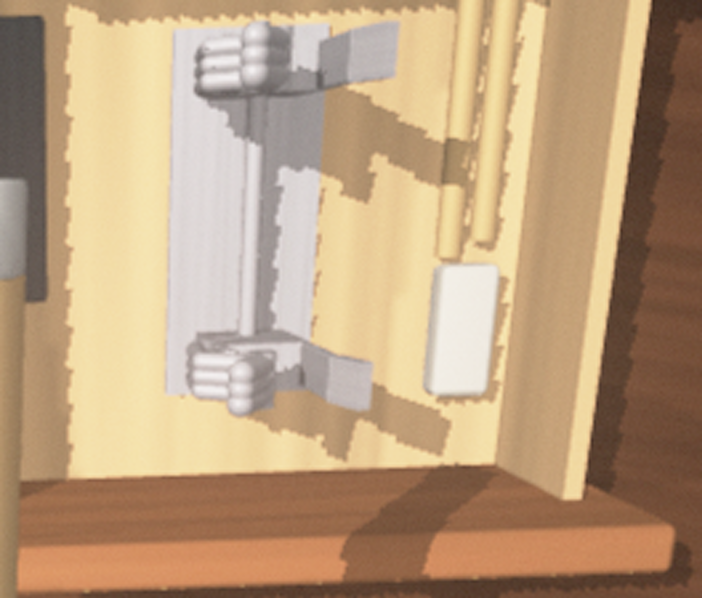

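Run:
```python
from h import *
f=load('w2')
P=lambda x,y,z: onz(f,x/2.66+340,y/2.66+60,z)
for n,z,pts in [('plate',.016,[(174,29),(166,395),(328,27),(313,335)]),('front top inner',.085,[(18,548),(675,526)]),('front top outer',.085,[(18,592),(665,572)]),('rwall out',.057,[(650,0),(582,498)]),('floor front',.012,[(72,478),(497,466)])]:
    Q=[P(*p,z) for p in pts]; print(n,[q[:2].round(4) for q in Q], 'dir',[np.degrees(np.arctan2(*(Q[i+1]-Q[i])[1::-1])).round(2) for i in range(0,len(Q)-1,2)])
Q=onz(f,316,20,.057),onz(f,326,125,.057);print('lwall',Q)
# hinge bar z .024
a=P(256,100,.024);b=P(248,330,.024);print('bar',a,b,np.degrees(np.arctan2(*(a-b)[1::-1])))
# tine (-y) tops z=.083
for c in [(398,22),(398,78),(370,362),(368,410)]: print('tine tip',P(*c,.083))
for c in [(262,25),(238,412)]: print('jaw',P(*c,.084))
```

```text
plate [array([0.6331, 0.0488]), array([0.5158, 0.0262]), array([6.411e-01, 1.000e-04]), array([ 0.5443, -0.0197])] dir [np.float64(-169.12), np.float64(-168.42)]
front top inner [array([0.4751, 0.0768]), array([ 0.5116, -0.1151])] dir [np.float64(-79.24)]
front top outer [array([0.4612, 0.0743]), array([ 0.4972, -0.1172])] dir [np.float64(-79.37)]
rwall out [array([ 0.6548, -0.0755]), array([ 0.51  , -0.1037])] dir [np.float64(-168.99)]
floor front [array([0.4798, 0.0527]), array([ 0.5077, -0.0992])] dir [np.float64(-79.59)]
lwall (array([0.65081947, 0.12830467, 0.057     ]), array([0.57897485, 0.10949096, 0.057     ]))
bar [0.61533055 0.01987176 0.024     ] [0.54332573 0.00538485 0.024     ] 11.375683069949828
tine tip [0.63363514 0.00307083 0.083     ]
tine tip [ 0.62031222 -0.00065841  0.083     ]
tine tip [ 0.54534283 -0.01338492  0.083     ]
tine tip [ 0.53164402 -0.01651359  0.083     ]
jaw [0.62735774 0.03838725 0.084     ]
jaw [0.5255235  0.02090759 0.084     ]
```

Clip seat from the plate, front, tines and walls agrees within 2 mm: (0.579, 0.0135), yaw 10.8°. Fork spacing measures 89 mm (90 given) and the plate is centred between the walls. I'll move over it and stop just above the tines to check.

Request:
servo_tool:
  targets:
    - {"xyz": [0, 0, 0], "angular": [0, 0, -2.1], "claw": 1.5}
    - {"xyz": [1.18, 2.04, 0], "angular": [0, 0, 0], "claw": 1.5}
    - {"xyz": [1.18, 2.04, 0], "angular": [0, 0, 0], "claw": 1.5}
    - {"xyz": [1.18, 2.04, 0], "angular": [0, 0, 0], "claw": 1.5}
    - {"xyz": [1.18, 2.04, 0], "angular": [0, 0, 0], "claw": 1.5}
    - {"xyz": [1.18, 2.04, 0], "angular": [0, 0, 0], "claw": 1.5}
    - {"xyz": [0, 0, 2], "angular": [0, 0, 0], "claw": 1.5}
    - {"xyz": [0, 0, 3], "angular": [0, 0, 0], "claw": 1.5}
    - {"xyz": [0, 0, 3], "angular": [0, 0, 0], "claw": 1.5}
    - {"xyz": [0, 0, 3], "angular": [0, 0, 0], "claw": 1.5}
    - {"xyz": [0, 0, 2], "angular": [0, 0, 0], "claw": 1.5}
    - {"xyz": [0, 0, 0.9], "angular": [0, 0, 0], "claw": 1.5}
    - {"xyz": [0, 0, 0], "angular": [0, 0, 0], "claw": 1.5}
    - {"xyz": [0, 0, 0], "angular": [0, 0, 0], "claw": 1.5}
    - {"xyz": [0, 0, 0], "angular": [0, 0, 0], "claw": 1.5}

```text
t: 7.2
eef_pos: [0.5796, 0.0133, 0.1109]
ee_rot: [-3.141, -0.002, 0.189]
force: [0.5, 0.5, -0.8]
width: 0.0189
gripper_force: 45.0
```

Run:
```python
from h import *
f=load('w2');e=onz(f,321,128,.246); print('rod end',e, (e-[.5017,.1027,e[2]])@[.9884,.152,0],(e-[.5017,.1027,e[2]])@[-.152,.9884,0])
g=grab('wrist','w3'); a=grab('top','top3'); b=grab('scene','scene3')
s=monitor.get_state(); print(s['t'],s['eef_pos'],s['ee_rot'],s['force'])
for x in(a,b): print([int(v) for v in proj(x,[.579,.0135,.1])])
t=np.hstack([cv2.resize(g['color'][0:280,180:460],(400,400)),np.vstack([cv2.resize(x['color'][v-33:v+33,u-66:u+66],(400,200),interpolation=cv2.INTER_CUBIC) for x in(a,b) for u,v in [[int(q) for q in proj(x,[.579,.0135,.1])]]])])
cv2.imwrite('pics/c3.png',t)
```

```text
rod end [0.57716057 0.11400012 0.246     ] 0.07630284565967436 -0.00030096597581653374
7.35 [0.5791359  0.01302943 0.11056631] [-3.14140029e+00 -1.68537733e-03  1.88549661e-01] [ 0.46245455 -0.06591574 -0.34687445]
[342, 205]
[267, 236]
```

View pics/c3.png

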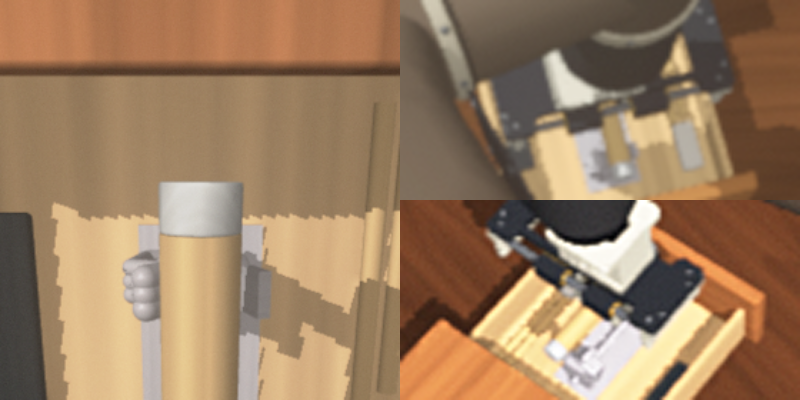

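Wrist crop: the rod (x 160–241) is centred and parallel over the plate (140–264), with the jaw on its left and the tine on its right. I'll push down slowly.

Request:
servo_tool:
  targets:
    - {"xyz": [0, 0, 1], "angular": [0, 0, 0], "claw": 1.5}
    - {"xyz": [0, 0, 1], "angular": [0, 0, 0], "claw": 1.5}
    - {"xyz": [0, 0, 0.5], "angular": [0, 0, 0], "claw": 1.5}
    - {"xyz": [0, 0, 0.4], "angular": [0, 0, 0], "claw": 1.5}
    - {"xyz": [0, 0, 0.4], "angular": [0, 0, 0], "claw": 1.5}
    - {"xyz": [0, 0, 0.2], "angular": [0, 0, 0], "claw": 1.5}
    - {"xyz": [0, 0, 0], "angular": [0, 0, 0], "claw": 1.5}
  force: 58

```text
t: 8.05
eef_pos: [0.5793, 0.0119, 0.0746]
ee_rot: [3.14, -0.0, 0.189]
force: [3.0, -7.4, 1.7]
width: 0.0185
gripper_force: 58.0
```

Request:
servo_tool:
  targets:
    - {"xyz": [0, 0, 0.4], "angular": [0, 0, 0], "claw": 1.5}
    - {"xyz": [0, 0, 0.4], "angular": [0, 0, 0], "claw": 1.5}
    - {"xyz": [0, 0, 0.4], "angular": [0, 0, 0], "claw": 1.5}
    - {"xyz": [0, 0, 0.3], "angular": [0, 0, 0], "claw": 1.5}
    - {"xyz": [0, 0, 0], "angular": [0, 0, 0], "claw": 1.5}
    - {"xyz": [0, 0, 0], "angular": [0, 0, 0], "claw": 1.5}

```text
t: 8.65
eef_pos: [0.5782, 0.0128, 0.0589]
ee_rot: [3.142, 0.001, 0.188]
force: [1.5, -1.4, -6.4]
width: 0.0186
gripper_force: 58.0
```

Request:
servo_tool:
  targets:
    - {"xyz": [0, 0, 0.15], "angular": [0, 0, 0], "claw": 1.5}
    - {"xyz": [0, 0, 0.1], "angular": [0, 0, 0], "claw": 1.5}
    - {"xyz": [0, 0, 0], "angular": [0, 0, 0], "claw": 1.5}
    - {"xyz": [0, 0, 0], "angular": [0, 0, 0], "claw": 1.5}

```text
t: 9.05
eef_pos: [0.5793, 0.0132, 0.0577]
ee_rot: [-3.142, -0.001, 0.189]
force: [-0.7, 0.2, 2.9]
width: 0.0186
gripper_force: 58.0
```

Request:
servo_tool:
  targets:
    - {"xyz": [0, 0, 0.1], "angular": [0, 0, 0], "claw": 1.5}
    - {"xyz": [0, 0, 0], "angular": [0, 0, 0], "claw": 1.5}
    - {"xyz": [0, 0, 0], "angular": [0, 0, 0], "claw": 1.5}

```text
t: 9.35
eef_pos: [0.5802, 0.0133, 0.0576]
ee_rot: [3.142, -0.003, 0.189]
force: [-0.8, 0.5, 9.4]
width: 0.0184
gripper_force: 58.0
```

Request:
servo_tool:
  targets:
    - {"xyz": [0, 0, 0], "angular": [0, 0, 0], "claw": 2.5}
    - {"xyz": [0, 0, 0], "angular": [0, 0, 0], "claw": 4}
    - {"xyz": [0, 0, 0], "angular": [0, 0, 0], "claw": 5}
    - {"xyz": [0, 0, 0], "angular": [0, 0, 0], "claw": 5}
    - {"xyz": [0, 0, 0], "angular": [0, 0, 0], "claw": 5}
    - {"xyz": [0, 0, -1], "angular": [0, 0, 0], "claw": 5}
    - {"xyz": [0, 0, -2], "angular": [0, 0, 0], "claw": 5}
    - {"xyz": [0, 0, -3], "angular": [0, 0, 0], "claw": 5}
    - {"xyz": [0, 0, -3], "angular": [0, 0, 0], "claw": 5}
    - {"xyz": [0, 0, -3], "angular": [0, 0, 0], "claw": 5}
    - {"xyz": [-3, 0, -2], "angular": [0, 0, 0], "claw": 5}
    - {"xyz": [-3, 0, 0], "angular": [0, 0, 0], "claw": 5}
    - {"xyz": [-3, 0, 0], "angular": [0, 0, 0], "claw": 4}
    - {"xyz": [-2, 0, 0], "angular": [0, 0, 0], "claw": 2}
    - {"xyz": [0, 0, 0], "angular": [0, 0, 0], "claw": 0}
    - {"xyz": [0, 0, 0], "angular": [0, 0, 0], "claw": 0}
    - {"xyz": [0, 0, 0], "angular": [0, 0, 0], "claw": 0}
  force: 10

```text
t: 11.05
eef_pos: [0.4714, -0.0075, 0.1966]
ee_rot: [3.142, -0.001, 0.189]
force: [-0.1, 0.0, 0.0]
width: 0.0154
gripper_force: 0.0
```

Run:
```python
from h import *
g=grab('wrist','w4'); s=monitor.get_state(); print(s['t'],s['eef_pos'],s['ee_rot'],s['width'],s['force'])
```

```text
11.1 [ 0.47137875 -0.00754443  0.19627626] [ 3.14151495e+00 -3.59181011e-04  1.88532638e-01] 0.011366386785817733 [ 0.4259733  -0.09931166 -0.12805069]
```

View pics/w4.png

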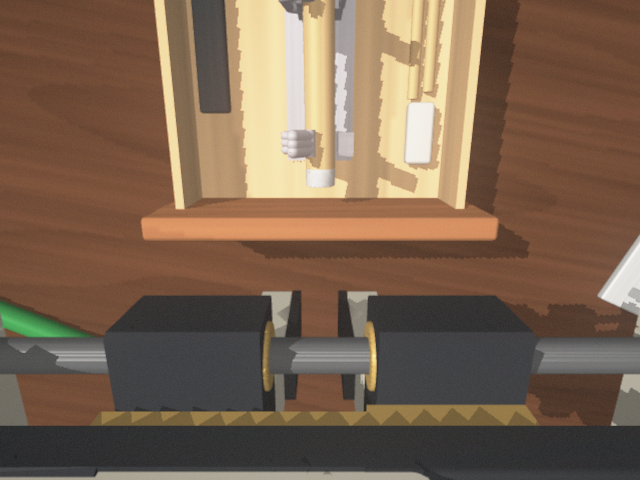

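The front jaw nose is at (297,143) beside and over the rod. The rod's near end is at (320,186). I'll enlarge to verify the jaw closed over it, and check the rod height and centring.

Run:
```python
from h import *
g=load('w4'); b=grab('scene','scene4'); u,v=[int(q) for q in proj(b,[.579,.0135,.054])]
t=np.hstack([cv2.resize(g['color'][0:200,270:370],(300,600),interpolation=cv2.INTER_CUBIC),cv2.resize(b['color'][v-48:v+48,u-40:u+40],(500,600),interpolation=cv2.INTER_CUBIC)])
cv2.imwrite('pics/c4.png',t)
U=np.array([.9823,.1874,0]);L=np.array([-.1874,.9823,0]);S=np.array([.579,.0135,.054])
e=onz(g,320,186,.054)-S; print('near end along',e@U,'lat',e@L)
for vv in(60,100,170):
  a,c=[onz(g,x,vv,.054) for x in(305.5,335)]; print('w',np.linalg.norm(a-c))
for p in[(144,238),(497,238),(146,220),(494,220)]: q=onz(g,*p,.085); print('front',q,(q-S)@U,(q-S)@L)
```

```text
near end along -0.07299080218391538 lat -0.0006873705610565776
w 0.01888172611987633
w 0.019387622438620515
w 0.020341380709262637
front [0.4577103  0.10502415 0.085     ] -0.10199124898169293 0.11263386711321723
front [ 0.50034378 -0.11816103  0.085     ] -0.10193728191205116 -0.11459045475187474
front [0.46988625 0.10455354 0.085     ] -0.09011900124753439 0.1098898062704379
front [ 0.51136779 -0.112585    0.085     ] -0.09006344830759738 -0.11117901917385561
```

View pics/c4.png

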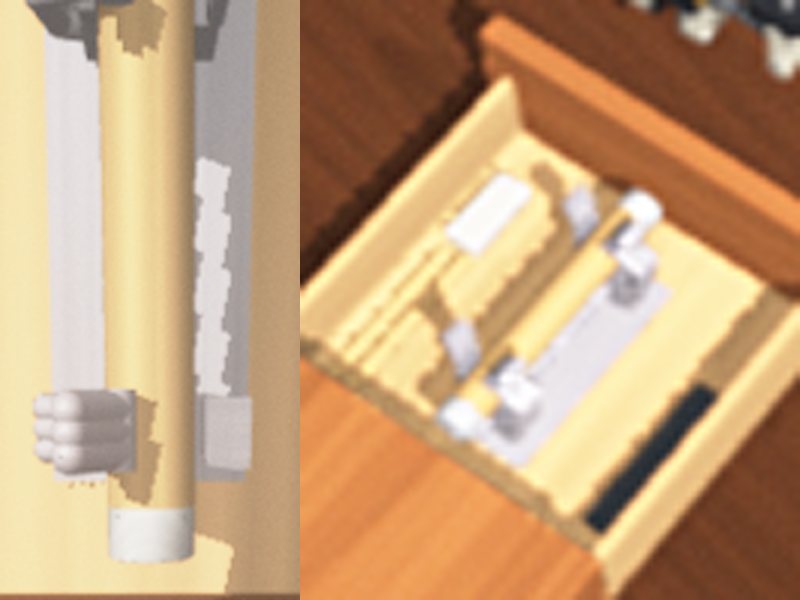

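The jaw noses are closed over the rod at both forks, and the rod is centred within about 2 mm. Next I'll bring the closed fingers in front of the drawer.

Request:
servo_tool:
  targets:
    - {"xyz": [-1.3, 0, 0], "angular": [0, 0, 0], "claw": 0}
    - {"xyz": [-1.2, 0, 0], "angular": [0, 0, 0], "claw": 0}
    - {"xyz": [0, 0, 2], "angular": [0, 0, 0], "claw": 0}
    - {"xyz": [0, 0, 3], "angular": [0, 0, 0], "claw": 0}
    - {"xyz": [0, 0, 3], "angular": [0, 0, 0], "claw": 0}
    - {"xyz": [0, 0, 3], "angular": [0, 0, 0], "claw": 0}
    - {"xyz": [0, 0, 1.8], "angular": [0, 0, 0], "claw": 0}
    - {"xyz": [0, 0, 0], "angular": [0, 0, 0], "claw": 0}
    - {"xyz": [0, 0, 0], "angular": [0, 0, 0], "claw": 0}

```text
t: 12.05
eef_pos: [0.4458, -0.0126, 0.0684]
ee_rot: [3.141, 0.001, 0.189]
force: [-0.1, 0.4, 0.7]
width: 0.0001
gripper_force: 0.0
```

Request:
servo_tool:
  targets:
    - {"xyz": [0.4, 0, 0], "angular": [0, 0, 0], "claw": 0}
    - {"xyz": [0.4, 0, 0], "angular": [0, 0, 0], "claw": 0}
    - {"xyz": [0.4, 0, 0], "angular": [0, 0, 0], "claw": 0}
    - {"xyz": [0.4, 0, 0], "angular": [0, 0, 0], "claw": 0}
    - {"xyz": [0.4, 0, 0], "angular": [0, 0, 0], "claw": 0}
    - {"xyz": [0.4, 0, 0], "angular": [0, 0, 0], "claw": 0}

```text
t: 12.65
eef_pos: [0.4695, -0.008, 0.068]
ee_rot: [3.142, 0.001, 0.188]
force: [-2.5, -0.6, 1.2]
width: 0.0006
gripper_force: 0.8
```

Request:
servo_tool:
  targets:
    - {"xyz": [0.6, 0, 0], "angular": [0, 0, 0], "claw": 0}
    - {"xyz": [0.9, 0, 0], "angular": [0, 0, 0], "claw": 0}
    - {"xyz": [1, 0, 0], "angular": [0, 0, 0], "claw": 0}
    - {"xyz": [1, 0, 0], "angular": [0, 0, 0], "claw": 0}
    - {"xyz": [1, 0, 0], "angular": [0, 0, 0], "claw": 0}
    - {"xyz": [1, 0, 0], "angular": [0, 0, 0], "claw": 0}
    - {"xyz": [1, 0, 0], "angular": [0, 0, 0], "claw": 0}
    - {"xyz": [1, 0, 0], "angular": [0, 0, 0], "claw": 0}
    - {"xyz": [1, 0, 0], "angular": [0, 0, 0], "claw": 0}
    - {"xyz": [1, 0, 0], "angular": [0, 0, 0], "claw": 0}
    - {"xyz": [1, 0, 0], "angular": [0, 0, 0], "claw": 0}
    - {"xyz": [1, 0, 0], "angular": [0, 0, 0], "claw": 0}
    - {"xyz": [1, 0, 0], "angular": [0, 0, 0], "claw": 0}
    - {"xyz": [1, 0, 0], "angular": [0, 0, 0], "claw": 0}
    - {"xyz": [0.9, 0, 0], "angular": [0, 0, 0], "claw": 0}
    - {"xyz": [0.7, 0, 0], "angular": [0, 0, 0], "claw": 0}
    - {"xyz": [0.5, 0, 0], "angular": [0, 0, 0], "claw": 0}
    - {"xyz": [0.4, 0, 0], "angular": [0, 0, 0], "claw": 0}
    - {"xyz": [0.3, 0, 0], "angular": [0, 0, 0], "claw": 0}

```text
t: 14.55
eef_pos: [0.63, 0.0227, 0.0681]
ee_rot: [-3.141, -0.0, 0.188]
force: [-2.6, 0.9, 0.0]
width: 0.0006
gripper_force: 0.8
```

Request:
servo_tool:
  targets:
    - {"xyz": [0.25, 0, 0], "angular": [0, 0, 0], "claw": 0}
    - {"xyz": [0.25, 0, 0], "angular": [0, 0, 0], "claw": 0}
    - {"xyz": [0.25, 0, 0], "angular": [0, 0, 0], "claw": 0}
    - {"xyz": [0.2, 0, 0], "angular": [0, 0, 0], "claw": 0}

```text
t: 14.95
eef_pos: [0.6392, 0.0245, 0.0681]
ee_rot: [-3.142, -0.0, 0.189]
force: [-2.4, 0.4, 0.2]
width: 0.0008
gripper_force: 0.8
```

Request:
servo_tool:
  targets:
    - {"xyz": [0.2, 0, 0], "angular": [0, 0, 0], "claw": 0}
    - {"xyz": [0.2, 0, 0], "angular": [0, 0, 0], "claw": 0}
    - {"xyz": [0.2, 0, 0], "angular": [0, 0, 0], "claw": 0}
    - {"xyz": [0.2, 0, 0], "angular": [0, 0, 0], "claw": 0}
    - {"xyz": [0.2, 0, 0], "angular": [0, 0, 0], "claw": 0}

```text
t: 15.45
eef_pos: [0.6491, 0.0263, 0.0681]
ee_rot: [3.142, -0.0, 0.188]
force: [-1.5, 0.0, 0.2]
width: 0.0005
gripper_force: 0.8
```

Request:
servo_tool:
  targets:
    - {"xyz": [0.2, 0, 0], "angular": [0, 0, 0], "claw": 0}
    - {"xyz": [0.15, 0, 0], "angular": [0, 0, 0], "claw": 0}
    - {"xyz": [0.15, 0, 0], "angular": [0, 0, 0], "claw": 0}

```text
t: 15.75
eef_pos: [0.6539, 0.0272, 0.0681]
ee_rot: [3.142, 0.0, 0.188]
force: [-8.1, -0.1, 4.1]
width: 0.0008
gripper_force: 3.8
```

Request:
servo_tool:
  targets:
    - {"xyz": [0.1, 0, 0], "angular": [0, 0, 0], "claw": 0}
    - {"xyz": [0, 0, 0], "angular": [0, 0, 0], "claw": 0}
    - {"xyz": [0, 0, 0], "angular": [0, 0, 0], "claw": 0}

```text
t: 16.05
eef_pos: [0.6539, 0.0271, 0.068]
ee_rot: [3.142, 0.002, 0.188]
force: [-4.6, -0.1, 3.3]
width: 0.0007
gripper_force: 2.4
```

Request:
servo_tool:
  targets:
    - {"xyz": [0.15, 0, 0], "angular": [0, 0, 0], "claw": 0}
    - {"xyz": [0, 0, 0], "angular": [0, 0, 0], "claw": 0}

```text
t: 16.25
eef_pos: [0.6539, 0.0271, 0.0679]
ee_rot: [3.142, 0.005, 0.188]
force: [-10.0, -0.1, 6.7]
width: 0.0005
gripper_force: 5.0
```

Request:
servo_tool:
  targets:
    - {"xyz": [-0.5, 0, 0], "angular": [0, 0, 0], "claw": 0}
    - {"xyz": [-1.5, 0, 0], "angular": [0, 0, 0], "claw": 0}
    - {"xyz": [-3, 0, 0], "angular": [0, 0, 0], "claw": 0}
    - {"xyz": [-4, 0, -2], "angular": [0, 0, 0], "claw": 0}
    - {"xyz": [-4, 0, -4], "angular": [0, 0, 0], "claw": 0}
    - {"xyz": [-3, 0, -4], "angular": [0, 0, 0], "claw": 0}
    - {"xyz": [0, 0, -3], "angular": [0, 0, 0], "claw": 0}
    - {"xyz": [0, 0, 0], "angular": [0, 0, 0], "claw": 0}
    - {"xyz": [0, 0, 0], "angular": [0, 0, 0], "claw": 0}

```text
t: 17.15
eef_pos: [0.5045, -0.0012, 0.1946]
ee_rot: [-3.141, -0.004, 0.189]
force: [-0.8, -0.7, -0.8]
width: 0.0004
gripper_force: 0.0
```

Run:
```python
from h import *
w=grab('wrist','w5');b=grab('scene','scene5')
cv2.imwrite('pics/c5.png',np.hstack([cv2.resize(w['color'],(400,300)),cv2.resize(b['color'][150:390,140:460],(400,300))]))
```

```text
(no output)
```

View pics/c5.png

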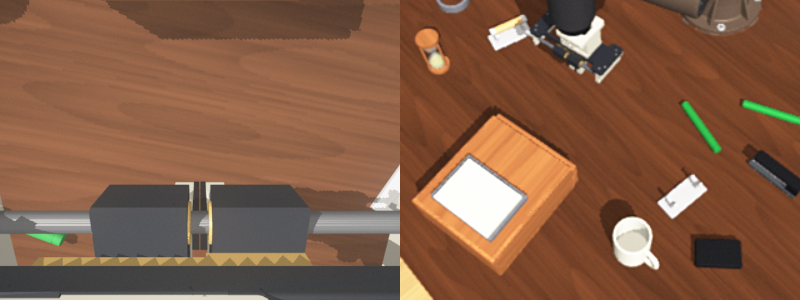

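The drawer is shut flush at its stop, the left rest is empty, and everything else is in place. I'm handing the job in.

```bash
python3 -c "
from h import *
print(order.job_done())"
```

```text
the job is handed in; nothing more can be done
None
```

The ruler is seated in the clip with the jaw closed over it, centred to about 2 mm; the drawer is pushed gently shut to its stop, nothing else was moved, and the job is handed in at about 17 s.

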